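# Nudge the loose fan into line on the radiator

## Robot

A 7-joint arm with a two-finger parallel gripper is mounted at the origin on the work surface. World frame = base frame: x ahead of the robot, y to its left, z up, the work surface at z = 0. Lengths are in m, angles in rad, forces in N, time in s.
With the tool pointing down it reaches from about 0.425 to 0.925 m from the base axis. Payload 6.8 kg.
Tool frame: the origin (TCP) lies at the very end of the fingers, on their centre line; the grasp point (between the pads) lies 19 mm behind it; z points along the fingers, y is the direction in which the jaws open and shut (so a half turn about z gives the same grasp; the last joint's range is limited). The gripper opens to 85 mm and grips with 20 to 120 N. Pads are 22 mm wide; open, the fingers measure 114 mm over their backs; the gripper's body (76 mm by 85 mm) begins 54 mm behind the grasp point. The pads swing forward as they close: fully open they stand 13 mm farther back than shut.
Start: joints at [1.157, 0.477, 0.022, 1.555, -0.011, 1.109, -0.083], TCP at [0.203, -0.644, 0.231] pointing down, gripper open.
Joint ranges: [-2.96, 2.96], [-0.34, 2.1], [-1.41, 1.46], [0.24, 2.44], [-1.37, 4.51], [0.17, 1.92], [-2.96, 2.96]. Speed limits (rad/s): [2.39, 2.39, 3.14, 3.14, 3.14, 3.14, 3.14].

## Interface

Orientations are given as a 3x3 rotation matrix whose columns are the frame's x, y, z axes.
In Python, from plant import observe, grab_frame, calibration, sign_off gives the robot as it stands.
- The arm moves only by the shell command python3 -m handwheel 'ROWS'. ROWS is JSON, a list of rows, each an object of numbers: "dx", "dy", "dz": the shift along the tool's x, y, z in cm; "turn": the turn about the tool's z in rad; "fingers": the gripper's target within -1 to 1 (fully open at 1, half-way at 0, shut at -1). A call has 1 to 12 rows; each row is the pose to reach, as a shift and turn from the pose measured when the call began, along the tool's axes at that moment; what a row does not reach only later rows make up. A row lasts 1/8 s, in which the tool goes at most 62.5 mm and 10.7 degrees, less where a joint would pass 70% of its speed; a pose out of reach is approached as far as the arm can. A call with a gripper value outside its range is refused whole. The fingers move at their own pace and stop on an object; the grip force is fixed at half the most. Time passes only in rows, so rows that repeat a pose let the fingers close. It gives the time, the measured TCP pose, the force and the opening at its end, in the units of the state.
- observe(): the state, without advancing time (a new reading comes with each control period).
- grab_frame(name): name is "side" or "top"; returns (picture, depth): 420x560x3 uint8, red, green, blue; 420x560 float32, m along the optical axis (not along the pixel's ray), 0 where there is no reading.
- calibration(name): a dict with "camera_matrix" (3x3 intrinsics, pixels), "R" (3x3) and "t" (3): a world point X has camera coordinates R X + t. Camera axes: x right, y down, z forward; pixel columns grow to the right and rows downward; lengths in m; the calibration is good to about 2 mm. A picture is of the moment at which its call begins. calibration takes no time and is no camera call.
- sign_off(): hands the job in, once; it reports no verdict.
The state is a dict: "time_s": time; "joint_pos": joint angles; "joint_velocities": joint speeds; "tau": joint torques, N m; "tcp_pos": TCP position; "orientation": TCP orientation; "contact_force": force on the tool from outside, world axes, zero at the start; "torque": the same for the moment, N m; "opening": opening from 0.0 (shut) to 1.0 (fully open).
Only numpy, scipy, OpenCV 4.12 (cv2) and the standard library are available. Lean on these libraries where they do the work, as an engineer would, in place of code of your own. Each camera call takes 0.05 s, during which the arm holds its last target.

## Task

Get the loose cooling fan ready to be screwed down: push it along the top of the radiator, without lifting or tipping it, until it sits up against the fan that is already screwed on, square and flush with the radiator's two long sides, so that its corner screw holes are over the radiator's. Push on the fan's frame only, not on its blades or hub, and leave everything else on the bench where it lies.

Things in the scene. Friction and masses are not known exactly. Their poses are not given: they have to be found in the camera images.
- loose_fan: loose fan: flat-sided square grey frame 120 x 120 x 25 mm, black rotor, corner holes empty; about 0.16 kg (varies). Lies flat on the radiator, skewed up to 17 degrees, 20 to 55 mm short of its place, up to 32 mm off sideways. Origin: centre of underside, 60 mm from each outer face; x, y parallel to its sides, z up; top 55 mm above the bench. Its x is to end up parallel to the radiator's x
- loose_rotor: rotor of the loose fan: hub and nine blades, 108 mm across, 1.5 to 5 mm below the frame's top, turns freely. Must not be pushed. Origin: same point as the loose fan's
- fitted_fan: the fan already screwed on, same shape and size (120 x 120 x 25 mm), a silver screw head, 2 mm proud, on each corner. Fixed; its face is the stop. Origin: centre of its underside, 60 mm from each outer face, at x = -60.25, y = 0, z = 30 mm in the radiator's frame; axes as the radiator's
- radiator: flat dark radiator 120 mm wide, fixed on a thin rubber mat (300 x 136 x 3 mm). Top face 30 mm above the bench. Origin on the bench under the middle between the two fan places; x along its length from the fitted fan towards the loose fan (ends at x = -148 and +136 mm; two 21 mm ports stick out 10 mm at the -x end), y across (long sides at y = +-60 mm, flush with the fitted fan), z up
- empty_place (a point): centre of the empty fan place on the radiator's top face, at x = +60.25, y = 0, z = 30 mm in the radiator's frame: where the loose fan's origin belongs; axes as the radiator's. When the loose fan touches the fitted fan its origin is 0.5 mm beyond this point, towards the fitted fan
- screwdriver: screwdriver 180 mm long, lying on the bench on the far (-y) side of the radiator beside the fitted fan, about 55 mm from the radiator. Leave alone. Origin on the bench under its middle
- screw_dish: round aluminium dish 62 mm across, 32 mm high, holding fan screws, on the robot's side (+y) of the radiator beside the fitted fan. Leave alone. Origin: centre of its underside
- paste_syringe: white thermal-paste syringe 123 mm long, 24 mm high, lying crosswise on the bench beyond the loose fan's end of the radiator, about 120 mm from that end. Leave alone. Origin on the bench under its middle
- hard_drive: 3.5 inch hard drive, 147 x 102 x 26 mm, lying on the bench on the left. Leave alone. Origin: centre of its underside
- fan_carton: cardboard fan carton, 135 x 130 x 36 mm, on the bench on the right. Leave alone. Origin: centre of its underside
- mouse: black computer mouse, 105 x 60 x 23 mm, on the bench at the right front. Leave alone. Origin: centre of its underside
Things that resemble listed ones, but are neither listed nor needed, are in the scene too. What is shaped like the loose_fan but red is not meant.

How it is judged:
At the end, for the whole second after the job is handed in: The loose fan lies flat and at rest on the empty place of the radiator, its centre within 3 mm of the place's centre lengthwise and crosswise (so at most a 3 mm gap to the fitted fan), and square to the radiator within 0.03 rad: near enough for the screws to find their threads (x of loose_fan in the frame of empty_place between -0.003 and 0.003 m and y of loose_fan in the frame of empty_place between -0.003 and 0.003 m and z of loose_fan in the frame of empty_place between -0.002 and 0.002 m and angle between the x axis of loose_fan and the x axis of radiator, either way round below 0.03 rad and angle between loose_fan's own z axis and vertical below 0.02 rad and linear speed of loose_fan below 0.005 m/s); the robot touches nothing.
It fails at once if the loose fan is lifted more than 6 mm off the radiator, or tipped by more than 0.12 rad (z of loose_fan in the frame of empty_place above 0.006 m or angle between loose_fan's own z axis and vertical above 0.12 rad).
It fails at once if the blades or hub of the loose fan are pushed by the fingers with more than 1.5 N (contact force between the fingers and loose_rotor above 1.5 N).
It fails at once if something else on the bench is moved by more than 15 mm (distance of any of screwdriver, screw_dish, paste_syringe, hard_drive, fan_carton, mouse from where it was at the start of the episode above 0.015 m).
It also fails if it takes over 58 s, if anything falls off the work surface, if the arm or the gripper's body presses on something with over 40 N, if the wrist force passes 120 N, or if a joint passes its speed limit or range.

## Working session

There is one attempt and no reset: what is moved stays moved. The work goes in short steps, Python scripts to look and compute and a shell command to move; the robot and the scene stay as the last step left them, time stands still between calls to the robot, and variables do not carry over. Pictures are saved under pics/ and viewed, and the job is handed in when it is done.

```bash
ls; mkdir -p pics
python3 - <<'E'
from plant import *
import cv2,numpy as np
o=observe();print({k:np.round(v,3).tolist() for k,v in o.items()})
for n in("top","side"):
    p,d=grab_frame(n);cv2.imwrite(f"pics/{n}0.png",p[...,::-1]);np.save(f"{n}0.npy",d)
    c=calibration(n);print(n,c)
E
```

```text
pics
{'time_s': 0.0, 'joint_pos': [1.157, 0.478, 0.022, 1.556, -0.012, 1.109, -0.083], 'joint_velocities': [0.0, -0.001, -0.001, 0.0, -0.0, -0.0, 0.001], 'tau': [0.001, -59.645, 1.608, -28.12, 0.012, 0.009, 0.0], 'tcp_pos': [0.203, -0.643, 0.23], 'orientation': [[0.954, 0.301, -0.001], [0.301, -0.954, 0.002], [-0.0, -0.002, -1.0]], 'contact_force': [-0.651, 0.227, 0.883], 'torque': [-0.061, 0.016, 0.03], 'opening': 1.001}
top {'camera_matrix': array([[483.03293873,   0.        , 280.6299359 ],
       [  0.        , 483.03293873, 218.30876296],
       [  0.        ,   0.        ,   1.        ]]), 'R': array([[ 0.09552477, -0.99542557,  0.00171547],
       [-0.97375608, -0.09380265, -0.2073648 ],
       [ 0.20657714,  0.01813803, -0.97826218]]), 't': array([-0.06273851,  0.51520505,  1.36729632])}
side {'camera_matrix': array([[484.06398168,   0.        , 280.52497435],
       [  0.        , 484.06398168, 203.71665566],
       [  0.        ,   0.        ,   1.        ]]), 'R': array([[-0.9607506 , -0.27702913,  0.01459947],
       [-0.21542239,  0.7118675 , -0.66845932],
       [ 0.17478982, -0.64536774, -0.7436054 ]]), 't': array([0.47955922, 0.13883461, 1.23056428])}
```

View pics/top0.png

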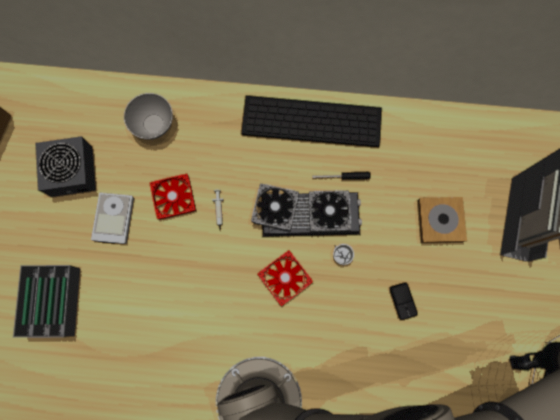

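View pics/side0.png

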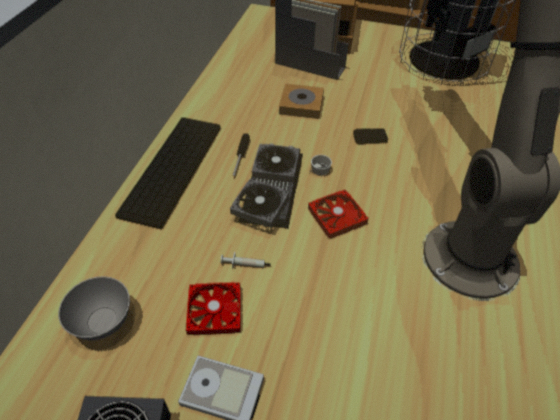

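Run:
```python
import cv2,numpy as np
p=cv2.imread("pics/top0.png")[170:250,235:375]
p=cv2.convertScaleAbs(p,alpha=1.6,beta=20)
cv2.imwrite("pics/topc.png",cv2.resize(p,None,fx=5.7,fy=5.7,interpolation=cv2.INTER_CUBIC))
p=cv2.imread("pics/side0.png")[135:235,220:340]
p=cv2.convertScaleAbs(p,alpha=1.6,beta=20)
cv2.imwrite("pics/sidec.png",cv2.resize(p,None,fx=5.7,fy=5.7,interpolation=cv2.INTER_CUBIC))
```

```text
(no output)
```

View pics/topc.png

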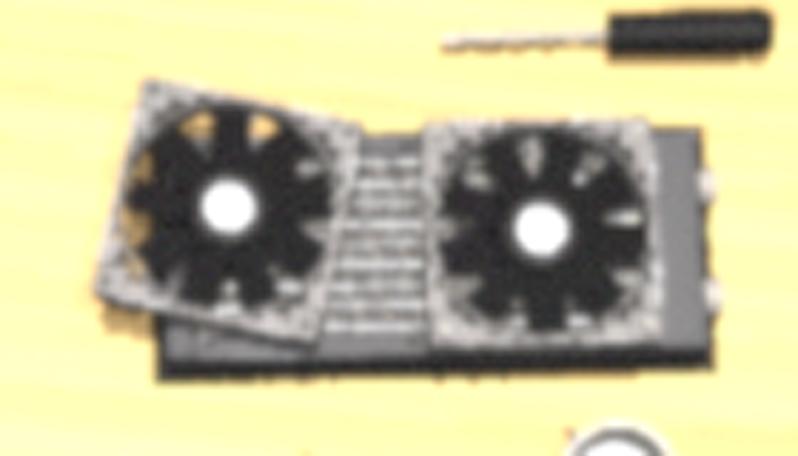

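View pics/sidec.png

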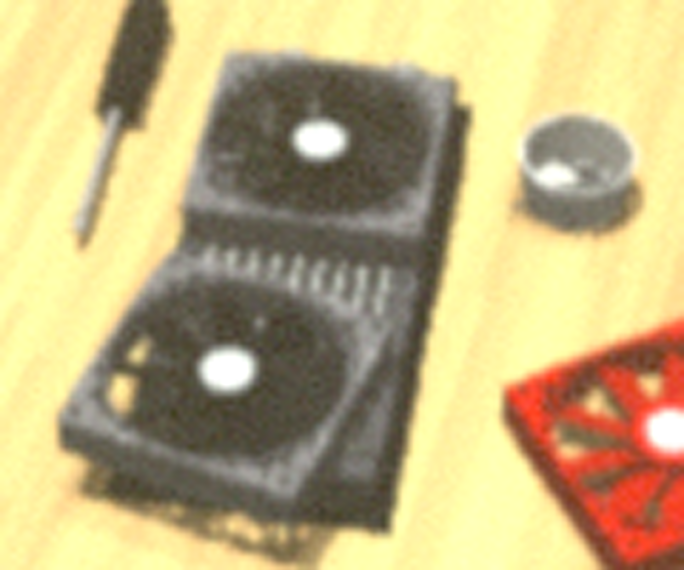

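```bash
cat > h.py <<'E'
from plant import *
import numpy as np,cv2
def toworld(n,uv,z):
    c=calibration(n);K,R,t=c["camera_matrix"],c["R"],c["t"]
    r=(R.T@np.linalg.inv(K)@np.c_[np.atleast_2d(uv),np.ones(len(np.atleast_2d(uv)))].T).T
    C=-R.T@t
    return (C+r*((z-C[2])/r[:,2])[:,None])[:,:2]
def crop(n,pts,s=5.7,o=None):
    o=o or {"top":(235,170),"side":(220,135)}[n]
    return np.array(pts)/s-.5+0.5/s+np.array(o)
def sq(W):
    # order: consecutive corners; returns centre, sides, angle of edge 0->1 
    c=W.mean(0);m=W-c; m=m[:,0]+1j*m[:,1]
    a=[m[k]/ (1j**k) for k in range(4)];b=[m[k]*(1j**k) for k in range(4)]
    a=max([np.mean(a),np.mean(b)],key=abs)
    return c,abs(a)*2**.5, np.degrees(np.angle(a))
E
python3 - <<'E'
from h import *
for nm,n,P,h in [("fit","top",[(430,125),(650,123),(660,340),(433,343)],(540,230)),("loose","top",[(148,84),(357,125),(318,338),(100,290)],(228,208)),
 ("fit","side",[(228,53),(455,78),(415,236),(187,210)],(320,140)),("loose","side",[(165,262),(395,312),(290,490),(64,415)],(227,370))]:
    W=toworld(n,crop(n,P),.055);H=toworld(n,crop(n,[h]),.053)
    c,s,a=sq(W);print(nm,n,np.round(c,4),round(s,4),round((a-45)%90,2),"hub",np.round(H,4))
W=toworld("top",crop("top",[(158,380),(712,370)]),.03);print(W)
W=toworld("top",crop("top",[(160,352),(425,350),(360,134),(700,128)]),.03);print(W)
E
```

```text
fit top [ 0.5568 -0.1556] 0.1157 6.05 hub [[ 0.558 -0.154]]
loose top [0.5537 0.0067] 0.1136 83.81 hub [[0.5542 0.0082]]
fit side [ 0.5575 -0.1525] 0.1166 7.07 hub [[ 0.5592 -0.1557]]
loose side [0.5552 0.0071] 0.1137 84.79 hub [[0.5561 0.0073]]
[[ 0.46447544  0.03626486]
 [ 0.49742573 -0.25081477]]
[[ 0.47932482  0.036758  ]
 [ 0.49364563 -0.10090105]
 [ 0.60655371 -0.05681795]
 [ 0.62718102 -0.23639599]]
```

```bash
R='x'; python3 -m handwheel '[{"dx":9,"dy":-10,"dz":3,"turn":-0.18,"fingers":0},{"dx":19,"dy":-20,"dz":6,"turn":-0.36,"fingers":0},{"dx":28,"dy":-30,"dz":8,"turn":-0.54,"fingers":0},{"dx":38,"dy":-40,"dz":8,"turn":-0.72,"fingers":0},{"dx":48,"dy":-51,"dz":8,"turn":-0.9,"fingers":0},{"dx":57.1,"dy":-60.7,"dz":8,"turn":-1.166,"fingers":0},{"dx":57.1,"dy":-60.7,"dz":8,"turn":-1.166,"fingers":0},{"dx":57.1,"dy":-60.7,"dz":8,"turn":-1.166,"fingers":0},{"dx":57.1,"dy":-60.7,"dz":8,"turn":-1.166,"fingers":0},{"dx":57.1,"dy":-60.7,"dz":8,"turn":-1.166,"fingers":0},{"dx":57.1,"dy":-60.7,"dz":8,"turn":-1.166,"fingers":0},{"dx":57.1,"dy":-60.7,"dz":8,"turn":-1.166,"fingers":0}]'
```

```text
time_s: 1.6
tcp_pos: [0.5266, 0.029, 0.1562]
orientation: [[0.099, 0.995, -0.001], [0.995, -0.099, 0.001], [0.001, -0.001, -1.0]]
contact_force: [1.1, -0.5, 0.1]
opening: 0.498
```

```bash
python3 -m handwheel '[{"dx":5,"dy":2,"turn":0,"fingers":0},{"dx":8.2,"dy":3,"turn":0,"fingers":0},{"dx":8.2,"dy":3,"dz":4,"turn":0,"fingers":0},{"dx":8.2,"dy":3,"dz":8,"turn":0,"fingers":0},{"dx":8.2,"dy":3,"dz":11.7,"fingers":0},{"dx":8.2,"dy":3,"dz":11.7,"fingers":0},{"dx":8.2,"dy":3,"dz":11.7,"fingers":0}]'
python3 - <<'E'
from h import *
o=observe();print(o["tcp_pos"],o["contact_force"],o["torque"])
a=cv2.convertScaleAbs(grab_frame("top")[0][165:255,225:365],alpha=1.6,beta=20)[...,::-1]
b=cv2.convertScaleAbs(grab_frame("side")[0][135:255,200:340],alpha=1.6,beta=20)[...,::-1]
cv2.imwrite("pics/t1.png",cv2.resize(a,None,fx=5.7,fy=5.7,interpolation=2));cv2.imwrite("pics/s1.png",cv2.resize(b,None,fx=5,fy=5,interpolation=2))
E
```

```text
[0.52657171 0.02896598 0.15615333] [ 1.07406879 -0.4567022   0.13104456] [-0.08341895 -0.10173761 -0.02432553]invalid input
```

View pics/t1.png

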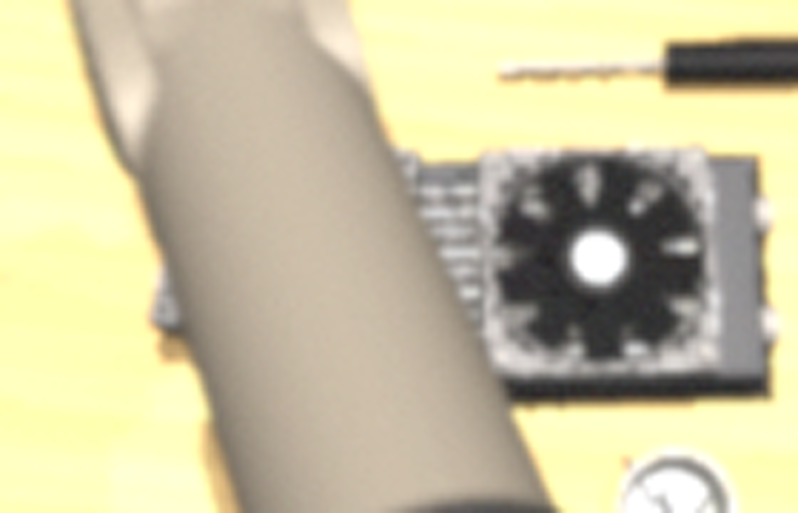

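View pics/s1.png

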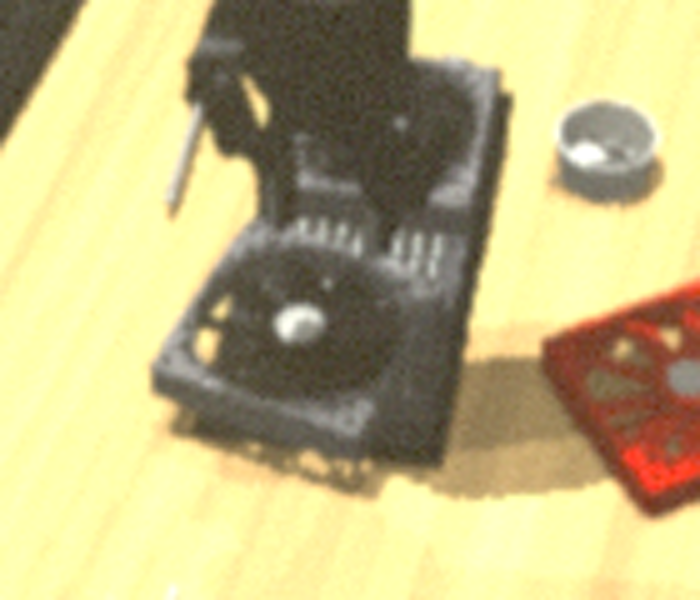

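The call was refused whole because rows lacked keys, and the pictures show the gripper still high above the fan (side crop: gripper around 330,100; fan intact, hub 300,322). I'll resend it with complete rows.

```bash
python3 -m handwheel '[{"dx":5,"dy":2,"dz":0,"turn":0,"fingers":0},{"dx":8.2,"dy":3,"dz":0,"turn":0,"fingers":0},{"dx":8.2,"dy":3,"dz":3,"turn":0,"fingers":0},{"dx":8.2,"dy":3,"dz":7,"turn":0,"fingers":0},{"dx":8.2,"dy":3,"dz":11.7,"turn":0,"fingers":0},{"dx":8.2,"dy":3,"dz":11.7,"turn":0,"fingers":0},{"dx":8.2,"dy":3,"dz":11.7,"turn":0,"fingers":0}]'
cat >> h.py <<'E'
def look(i,names=("side",)):
    for n in names:
        d=grab_frame(n)[0]
        b=(d[135:255,200:340] if n=="side" else d[165:255,225:365])
        b=cv2.convertScaleAbs(b,alpha=1.6,beta=20)[...,::-1]
        cv2.imwrite(f"pics/{n[0]}{i}.png",cv2.resize(b,None,fx=5,fy=5,interpolation=2))
    o=observe();print(o["time_s"],o["contact_force"],o["torque"])
E
python3 -c "
from h import *
look(2)"
```

```text
time_s: 2.58
tcp_pos: [0.566, 0.1157, 0.0414]
orientation: [[0.089, 0.996, 0.003], [0.996, -0.089, 0.007], [0.007, 0.002, -1.0]]
contact_force: [0.1, -0.8, -0.6]
opening: 0.5
2.625 [0.44613528 0.43746652 0.04312956] [0.04146389 0.01004743 0.00746595]
```

View pics/s2.png

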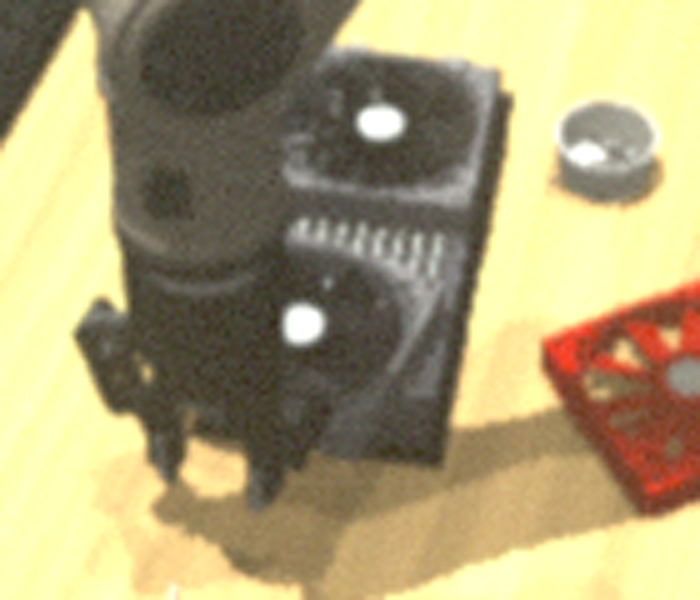

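```bash
python3 -m handwheel '[{"dx":-1.5,"dy":0,"dz":0.3,"turn":0,"fingers":0},{"dx":-2.6,"dy":0,"dz":0.3,"turn":0,"fingers":0},{"dx":-3.2,"dy":0,"dz":0.3,"turn":0,"fingers":0},{"dx":-3.7,"dy":-0.1,"dz":0.3,"turn":-0.02,"fingers":0},{"dx":-4.2,"dy":-0.2,"dz":0.3,"turn":-0.05,"fingers":0},{"dx":-4.7,"dy":-0.3,"dz":0.3,"turn":-0.08,"fingers":0},{"dx":-5.2,"dy":-0.45,"dz":0.3,"turn":-0.11,"fingers":0},{"dx":-5.7,"dy":-0.6,"dz":0.3,"turn":-0.14,"fingers":0},{"dx":-6.2,"dy":-0.75,"dz":0.3,"turn":-0.17,"fingers":0},{"dx":-6.7,"dy":-0.9,"dz":0.3,"turn":-0.2,"fingers":0},{"dx":-6.7,"dy":-0.9,"dz":0.3,"turn":-0.2,"fingers":0}]'
python3 -c "
from h import *
look(3)"
```

```text
time_s: 4.0
tcp_pos: [0.5514, 0.0489, 0.0383]
orientation: [[-0.111, 0.994, 0.004], [0.994, 0.11, 0.006], [0.006, 0.004, -1.0]]
contact_force: [0.5, -0.5, -0.1]
opening: 0.499
4.05 [ 0.92975846  0.19377321 -1.1852774 ] [-0.04039401  0.03419714 -0.03434575]
```

View pics/s3.png

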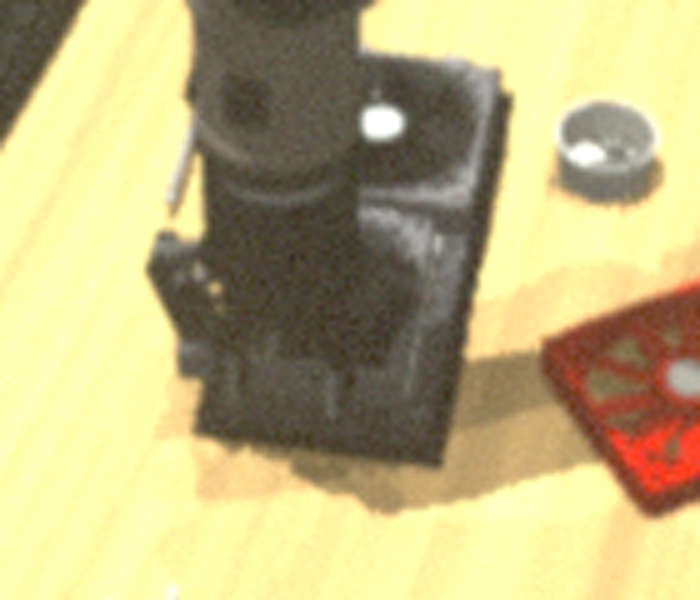

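```bash
python3 -m handwheel '[{"dx":-0.4,"dy":0,"dz":0,"turn":0,"fingers":0},{"dx":-0.8,"dy":0,"dz":0,"turn":0,"fingers":0},{"dx":-1.1,"dy":0,"dz":0,"turn":0,"fingers":0},{"dx":-1.25,"dy":0,"dz":0,"turn":0,"fingers":0},{"dx":-1.35,"dy":0,"dz":0,"turn":0,"fingers":0},{"dx":-1.35,"dy":0,"dz":0,"turn":0,"fingers":0}]'
```

```text
time_s: 4.8
tcp_pos: [0.5527, 0.0368, 0.0383]
orientation: [[-0.111, 0.994, 0.004], [0.994, 0.111, 0.008], [0.007, 0.004, -1.0]]
contact_force: [-1.2, 5.3, 2.4]
opening: 0.496
```

```bash
python3 -m handwheel '[{"dx":-0.2,"dy":0,"dz":0,"turn":0,"fingers":0},{"dx":-0.3,"dy":0,"dz":0,"turn":0,"fingers":0}]'
python3 -m handwheel '[{"dx":1,"dy":0,"dz":0,"turn":0,"fingers":0},{"dx":3,"dy":0,"dz":0,"turn":0,"fingers":0},{"dx":6,"dy":0,"dz":-6,"turn":0,"fingers":0},{"dx":10,"dy":0,"dz":-12,"turn":0,"fingers":0},{"dx":14,"dy":0,"dz":-12,"turn":0,"fingers":0},{"dx":14,"dy":0,"dz":-12,"turn":0,"fingers":0}]'
python3 -c "
from h import *
look(4,('side','top'))"
```

```text
time_s: 5.05
tcp_pos: [0.5524, 0.0367, 0.0383]
orientation: [[-0.113, 0.994, 0.003], [0.994, 0.113, 0.011], [0.01, 0.004, -1.0]]
contact_force: [-4.3, 10.0, 1.6]
opening: 0.499
time_s: 5.8
tcp_pos: [0.5356, 0.1805, 0.1619]
orientation: [[-0.121, 0.993, 0.006], [0.993, 0.121, 0.014], [0.013, 0.008, -1.0]]
contact_force: [0.2, 0.0, 0.2]
opening: 0.498
5.9 [ 0.20462499 -0.47166936 -1.05391217] [-0.06842804 -0.00428796 -0.00603213]
```

View pics/s4.png

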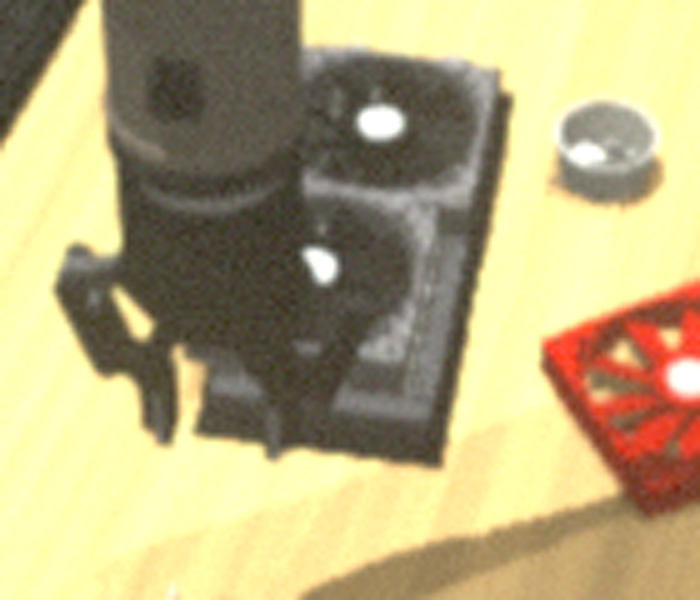

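View pics/t4.png

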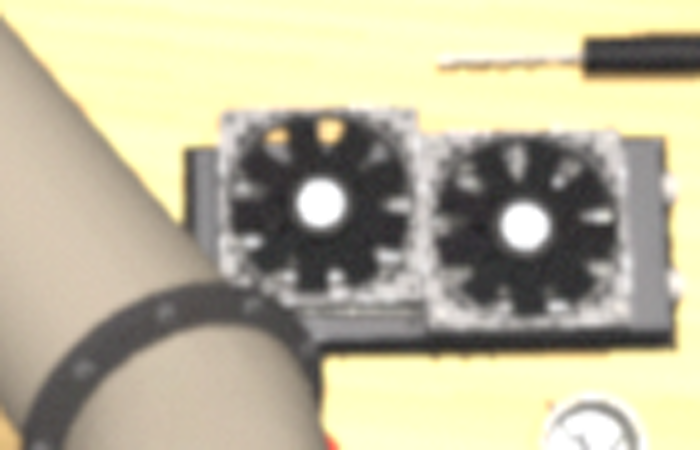

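```bash
cat >> h.py <<'E'
def hubs(l,f,n="top",s=5,o=(225,165),yaw=6.5):
    W=toworld(n,crop(n,[l,f],s,o),.053);d=W[0]-W[1];t=np.radians(yaw)
    ex=np.array([-np.sin(t),np.cos(t)]);ey=np.array([-np.cos(t),-np.sin(t)])
    print("loose",W[0],"fit",W[1],"dx mm",(d@ex-.1205)*1e3,"dy mm",d@ey*1e3)
E
python3 -c "
from h import *
hubs((322,203),(525,227))"
```

```text
loose [ 0.56095384 -0.03400976] fit [ 0.55794137 -0.15481945] dx mm -0.8079132149863694 dy mm -16.669151305907107
```

```bash
python3 -c "
from h import *
print(observe()['joint_pos'],observe()['tcp_pos'])"
```

```text
[ 0.06395031  0.44280185 -0.6184307   1.86632278  0.30772368  0.92222425
 -0.57990411] [0.53570131 0.17516656 0.15966137]
```

```bash
python3 -m handwheel '[{"dx":-5,"dy":1.6,"dz":0,"turn":0.18,"fingers":1},{"dx":-10,"dy":3.2,"dz":0,"turn":0.36,"fingers":1},{"dx":-15,"dy":4.8,"dz":0,"turn":0.54,"fingers":1},{"dx":-20,"dy":6.4,"dz":0,"turn":0.72,"fingers":1},{"dx":-25,"dy":8,"dz":0,"turn":0.9,"fingers":1},{"dx":-26.5,"dy":8.8,"dz":0,"turn":1.08,"fingers":1},{"dx":-26.5,"dy":8.8,"dz":0,"turn":1.26,"fingers":1},{"dx":-26.5,"dy":8.8,"dz":0,"turn":1.44,"fingers":1},{"dx":-26.5,"dy":8.8,"dz":0,"turn":1.564,"fingers":1},{"dx":-26.5,"dy":8.8,"dz":0,"turn":1.564,"fingers":1},{"dx":-26.5,"dy":8.8,"dz":0,"turn":1.564,"fingers":1},{"dx":-26.5,"dy":8.8,"dz":0,"turn":1.564,"fingers":1}]'
python3 -c "
from h import *
print(observe()['joint_pos'])
look(5)"
```

```text
time_s: 7.4
tcp_pos: [0.6534, -0.0783, 0.1573]
orientation: [[0.992, 0.123, 0.003], [0.123, -0.992, 0.01], [0.004, -0.009, -1.0]]
contact_force: [-0.5, -0.5, -0.5]
opening: 1.002
[ 0.16136517  0.52749707 -0.18396588  1.656889    0.10024976  0.96439002
 -1.50290902]
7.45 [-0.96273173 -0.00223008  0.48125938] [ 0.03773889  0.0016839  -0.00142517]
```

View pics/s5.png

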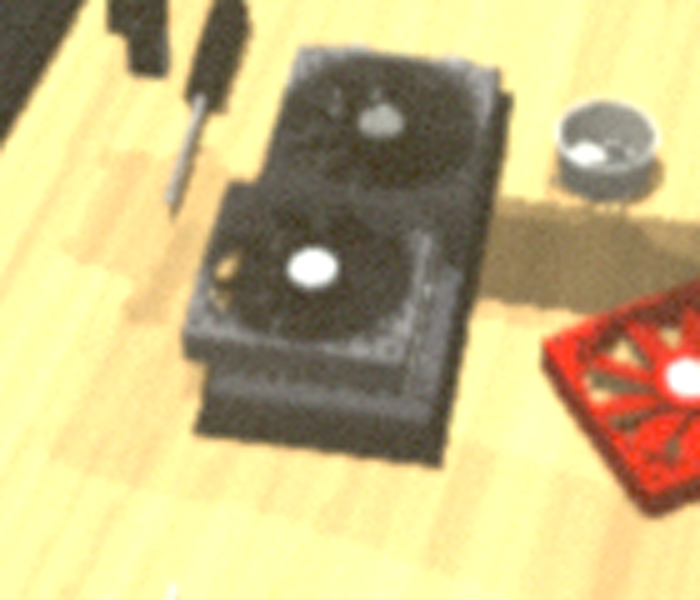

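```bash
python3 -m handwheel '[{"dx":-0.5,"dy":0,"dz":4,"turn":0.01,"fingers":1},{"dx":-0.5,"dy":0,"dz":8,"turn":0.01,"fingers":1},{"dx":-0.5,"dy":0,"dz":11,"turn":0.01,"fingers":1},{"dx":-0.5,"dy":0,"dz":12.4,"turn":0.01,"fingers":1},{"dx":-0.5,"dy":0,"dz":12.4,"turn":0.01,"fingers":1},{"dx":-0.5,"dy":0,"dz":12.4,"turn":0.01,"fingers":1}]'
python3 -c "
from h import *
print(observe()['tcp_pos'])
look(6,('side','top'))"
```

```text
time_s: 8.2
tcp_pos: [0.6499, -0.0777, 0.0347]
orientation: [[0.994, 0.112, 0.005], [0.112, -0.994, 0.01], [0.006, -0.009, -1.0]]
contact_force: [-0.4, 0.1, 0.1]
opening: 0.999
[ 0.64994789 -0.07769974  0.03471053]
8.3 [-0.05424753 -0.20640739  0.43821775] [0.01746824 0.02096175 0.01209752]
```

View pics/s6.png

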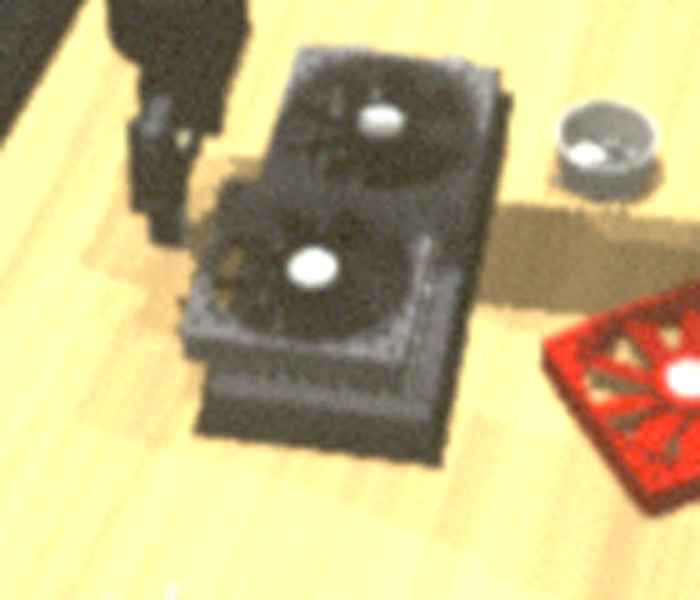

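View pics/t6.png

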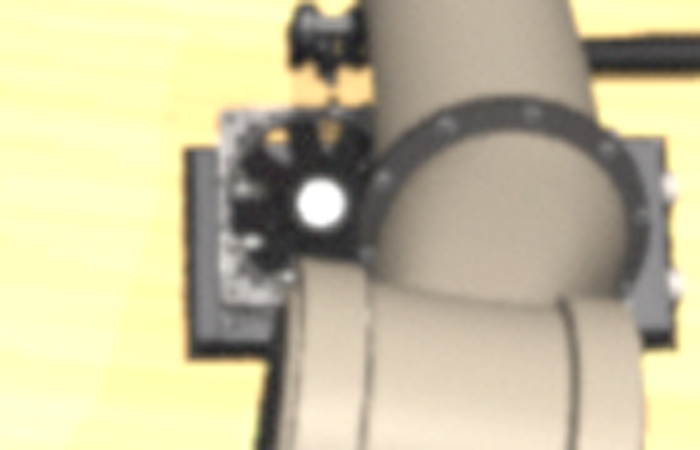

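```bash
python3 -m handwheel '[{"dx":-0.6,"dy":0,"dz":0,"turn":0,"fingers":1},{"dx":-1.0,"dy":0,"dz":0,"turn":0,"fingers":1},{"dx":-1.3,"dy":0,"dz":0,"turn":0,"fingers":1},{"dx":-1.6,"dy":0,"dz":0,"turn":0,"fingers":1},{"dx":-1.9,"dy":0,"dz":0,"turn":0,"fingers":1},{"dx":-2.2,"dy":0,"dz":0,"turn":0,"fingers":1},{"dx":-2.4,"dy":0,"dz":0,"turn":0,"fingers":1},{"dx":-2.5,"dy":0,"dz":0,"turn":0,"fingers":1}]'
python3 -c "
from h import *
print(observe()['tcp_pos'])
look(7,('side','top'))"
```

```text
time_s: 9.3
tcp_pos: [0.625, -0.0806, 0.0346]
orientation: [[0.994, 0.112, 0.005], [0.112, -0.994, 0.01], [0.006, -0.009, -1.0]]
contact_force: [2.0, 0.9, 1.4]
opening: 0.998
[ 0.62497648 -0.08056055  0.03464986]
9.4 [2.09765812 0.38335302 0.87909125] [ 0.00554131 -0.3248431  -0.08502827]
```

View pics/s7.png

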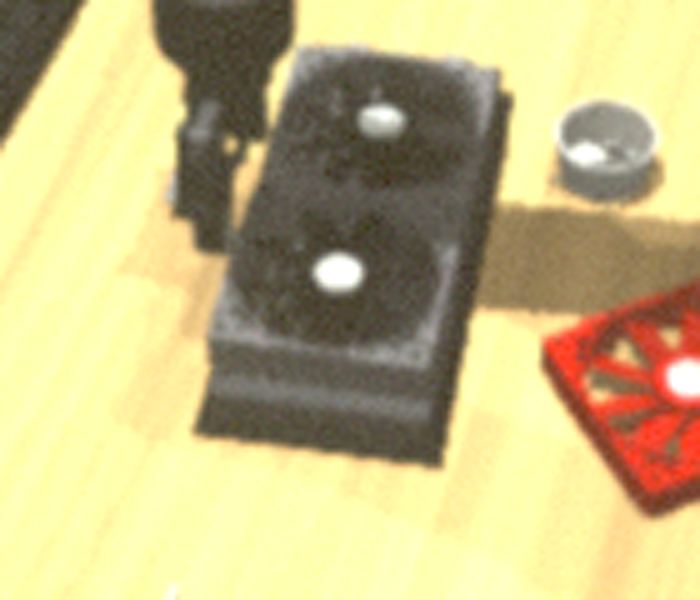

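View pics/t7.png

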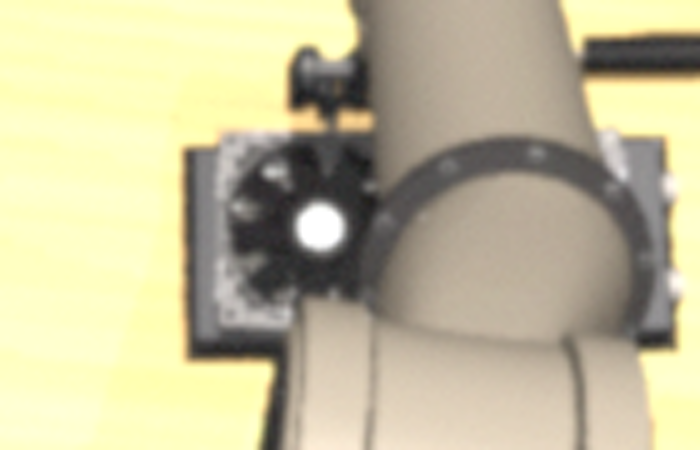

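```bash
python3 -c "
from h import *
hubs((320,228),(525,227))"
python3 -m handwheel '[{"dx":-0.15,"dy":0,"dz":0,"turn":0,"fingers":1},{"dx":-0.3,"dy":0,"dz":0,"turn":0,"fingers":1},{"dx":-0.3,"dy":0,"dz":0,"turn":0,"fingers":1}]'
python3 -m handwheel '[{"dx":-0.1,"dy":0,"dz":0,"turn":0,"fingers":1},{"dx":-0.1,"dy":0,"dz":0,"turn":0,"fingers":1}]'
```

```text
loose [ 0.54571189 -0.03422996] fit [ 0.55794137 -0.15481945] dx mm 0.6987410758792917 dy mm -1.5002533939894453
time_s: 9.78
tcp_pos: [0.6231, -0.0807, 0.0347]
orientation: [[0.993, 0.114, 0.007], [0.114, -0.993, 0.01], [0.008, -0.009, -1.0]]
contact_force: [5.6, 0.0, -2.1]
opening: 0.998
time_s: 10.02
tcp_pos: [0.6231, -0.0806, 0.0347]
orientation: [[0.993, 0.115, 0.01], [0.114, -0.993, 0.01], [0.011, -0.009, -1.0]]
contact_force: [5.7, -0.5, -2.3]
opening: 1.003
```

```bash
python3 -m handwheel '[{"dx":-0.3,"dy":0,"dz":0,"turn":0,"fingers":1},{"dx":-0.3,"dy":0,"dz":0,"turn":0,"fingers":1},{"dx":-0.3,"dy":0,"dz":0,"turn":0,"fingers":1}]'
python3 -c "
from h import *
print(observe()['tcp_pos'])
look(8,('side','top'))"
```

```text
time_s: 10.4
tcp_pos: [0.6229, -0.0806, 0.0349]
orientation: [[0.993, 0.117, 0.015], [0.116, -0.993, 0.01], [0.016, -0.008, -1.0]]
contact_force: [9.4, -0.7, -5.8]
opening: 0.997
[ 0.62291389 -0.08057198  0.03485802]
10.5 [10.2505554  -0.47017716 -5.89814885] [ 0.22944386 -2.0589991   0.45715268]
```

View pics/s8.png

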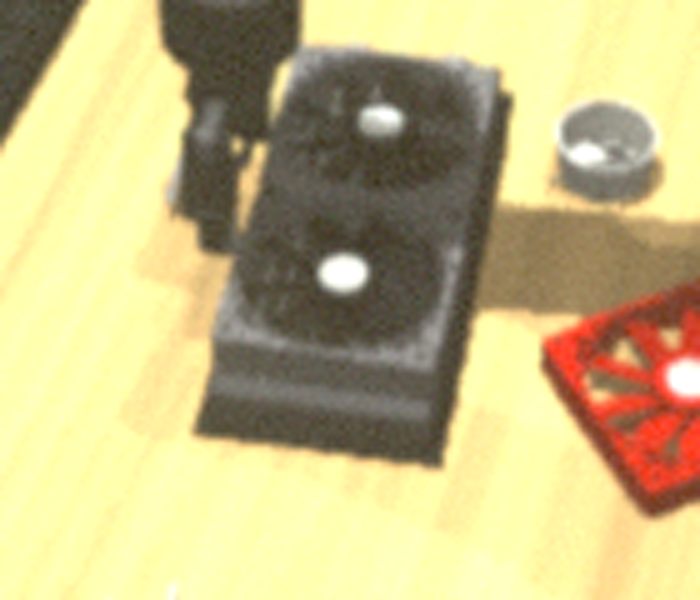

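View pics/t8.png

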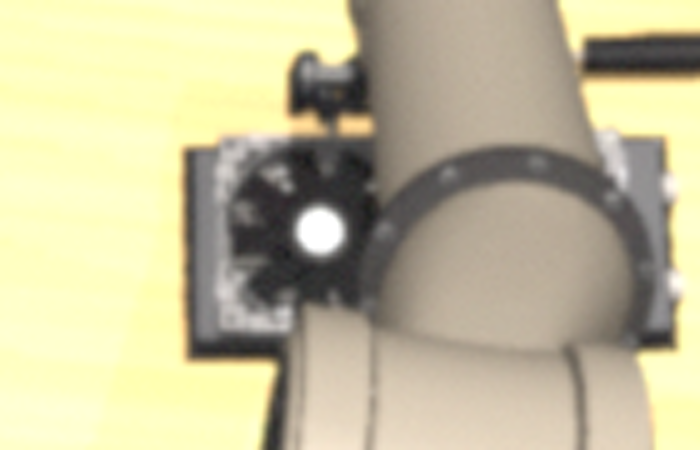

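```bash
python3 -m handwheel '[{"dx":1,"dy":0,"dz":0,"turn":0,"fingers":1},{"dx":2.5,"dy":0,"dz":0,"turn":0,"fingers":1},{"dx":3,"dy":-3,"dz":-6,"turn":0,"fingers":1},{"dx":3,"dy":-8,"dz":-12,"turn":0,"fingers":1},{"dx":0,"dy":-14,"dz":-12,"turn":-0.18,"fingers":0},{"dx":-2,"dy":-20,"dz":-12,"turn":-0.36,"fingers":0},{"dx":-4,"dy":-24,"dz":-12,"turn":-0.54,"fingers":0},{"dx":-6,"dy":-26,"dz":-12,"turn":-0.72,"fingers":0},{"dx":-7,"dy":-28,"dz":-12,"turn":-0.9,"fingers":0},{"dx":-8,"dy":-28,"dz":-12,"turn":-1.08,"fingers":0}]'
python3 -c "
from h import *
print(observe()['tcp_pos'])
look(9,('side','top'))"
```

```text
time_s: 11.75
tcp_pos: [0.5082, 0.1893, 0.156]
orientation: [[0.357, 0.934, 0.014], [0.934, -0.357, 0.011], [0.015, 0.01, -1.0]]
contact_force: [-0.3, -0.3, -0.2]
opening: 0.499
[0.50817881 0.18929516 0.15603206]
11.85 [ 0.06618141 -0.02895909  0.388136  ] [-0.0017188   0.00263938 -0.10298142]
```

View pics/s9.png

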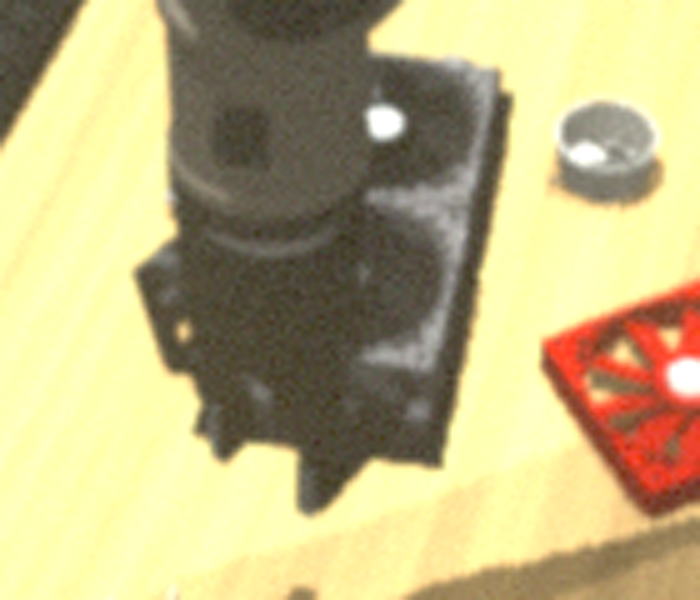

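View pics/t9.png

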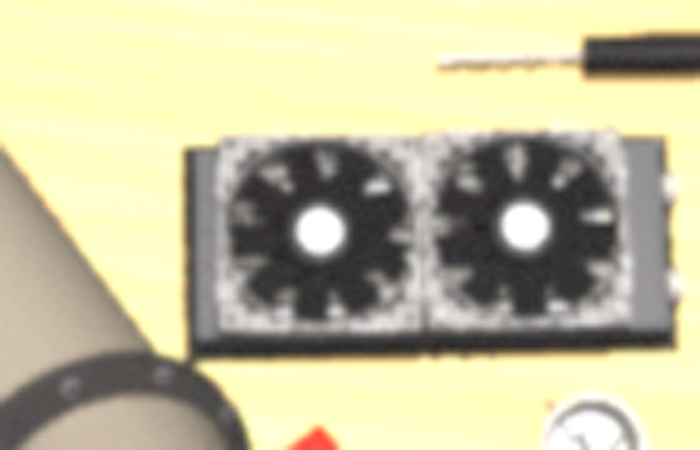

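```bash
python3 -c "
from h import *
hubs((320,231.5),(524.5,226.5))
o=observe();R=o['orientation'];print(o['tcp_pos'],R.T@(np.array([.5326,.0693,.037])-o['tcp_pos'])*100, np.arctan2(R[1,1],R[0,1])-np.radians(6.6))"
```

```text
loose [ 0.54359925 -0.0344254 ] fit [ 0.55821553 -0.15450251] dx mm 0.4598461008389898 dy mm 0.9292139756445547
[0.50806802 0.18726472 0.15563959] [-10.26292653   6.46105952  11.7836966 ] -0.4868164145192155
```

```bash
python3 -m handwheel '[{"dx":-5,"dy":3,"dz":0,"turn":-0.18,"fingers":0},{"dx":-10.2,"dy":6.4,"dz":0,"turn":-0.36,"fingers":0},{"dx":-10.2,"dy":6.4,"dz":2,"turn":-0.487,"fingers":0},{"dx":-10.2,"dy":6.4,"dz":6,"turn":-0.487,"fingers":0},{"dx":-10.2,"dy":6.4,"dz":10,"turn":-0.487,"fingers":0},{"dx":-10.2,"dy":6.4,"dz":11.8,"turn":-0.487,"fingers":0},{"dx":-10.2,"dy":6.4,"dz":11.8,"turn":-0.487,"fingers":0},{"dx":-10.2,"dy":6.4,"dz":11.8,"turn":-0.487,"fingers":0}]'
```

```text
time_s: 12.85
tcp_pos: [0.5334, 0.0704, 0.0381]
orientation: [[-0.114, 0.993, 0.015], [0.993, 0.114, 0.01], [0.008, 0.016, -1.0]]
contact_force: [0.3, 1.1, -0.0]
opening: 0.499
```

```bash
python3 -m handwheel '[{"dx":-1,"dy":0,"dz":0,"turn":0,"fingers":0},{"dx":-2,"dy":0,"dz":0,"turn":0,"fingers":0},{"dx":-2.8,"dy":0,"dz":0,"turn":0,"fingers":0},{"dx":-3.1,"dy":0,"dz":0,"turn":0,"fingers":0},{"dx":-3.3,"dy":0,"dz":0,"turn":0,"fingers":0},{"dx":-3.5,"dy":0,"dz":0,"turn":0,"fingers":0},{"dx":-3.7,"dy":0,"dz":0,"turn":0,"fingers":0},{"dx":-3.9,"dy":0,"dz":0,"turn":0,"fingers":0}]'
```

```text
time_s: 13.85
tcp_pos: [0.5365, 0.0348, 0.0377]
orientation: [[-0.116, 0.993, 0.014], [0.993, 0.116, 0.013], [0.011, 0.015, -1.0]]
contact_force: [-4.9, 10.5, 3.8]
opening: 0.503
```

```bash
python3 -m handwheel '[{"dx":0.5,"dy":0,"dz":0,"turn":0,"fingers":0},{"dx":2,"dy":0,"dz":0,"turn":0,"fingers":0},{"dx":4,"dy":0,"dz":-3,"turn":0,"fingers":0},{"dx":8,"dy":0,"dz":-9,"turn":0,"fingers":0},{"dx":13,"dy":0,"dz":-13,"turn":0,"fingers":0},{"dx":19,"dy":0,"dz":-18,"turn":0,"fingers":0},{"dx":24,"dy":0,"dz":-20,"turn":0,"fingers":0},{"dx":30,"dy":0,"dz":-20,"turn":0,"fingers":0},{"dx":34,"dy":0,"dz":-20,"turn":0,"fingers":0},{"dx":34,"dy":0,"dz":-20,"turn":0,"fingers":0},{"dx":34,"dy":0,"dz":-20,"turn":0,"fingers":0}]'
python3 -c "
from h import *
look(10,('side','top'))"
```

```text
time_s: 15.22
tcp_pos: [0.494, 0.3699, 0.2411]
orientation: [[-0.117, 0.993, 0.013], [0.993, 0.117, 0.012], [0.01, 0.015, -1.0]]
contact_force: [0.6, -0.6, 0.1]
opening: 0.499
15.325 [-0.14669749  0.46140843  0.23360927] [ 0.00889647  0.0297103  -0.02327097]
```

View pics/s10.png

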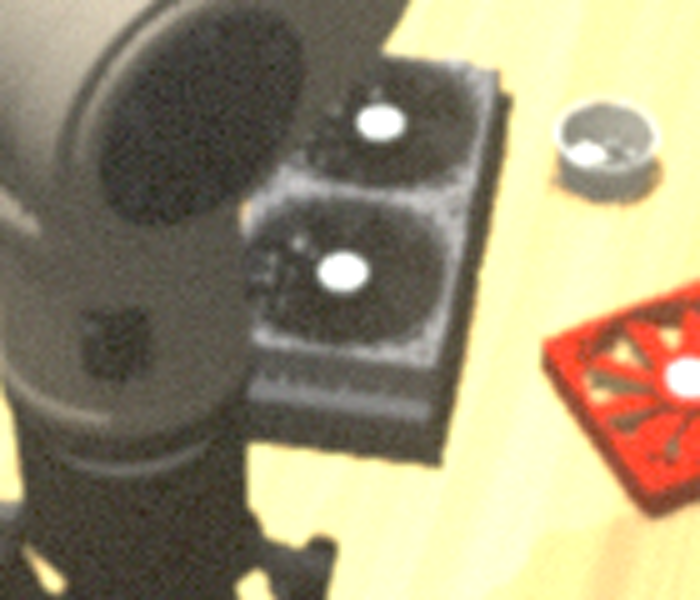

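View pics/t10.png

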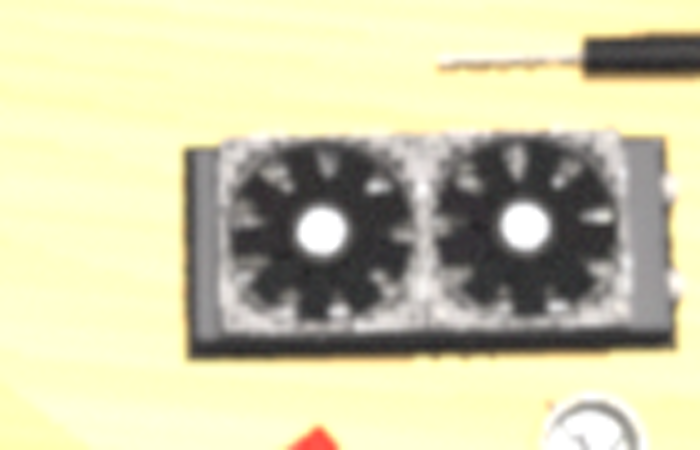

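Run:
```python
from h import *
im=np.mean([grab_frame("top")[0].astype(float) for _ in range(6)],0)
np.save("avg.npy",im)
g=im.mean(2)[165:255,225:365]
def hub(x,y):
    x,y=x/5-.4,y/5-.4; yy,xx=np.mgrid[:90,:140]; m=((xx-x)**2+(yy-y)**2<64)
    w=np.clip(g-90,0,None)*m; return (w*xx).sum()/w.sum()+225,(w*yy).sum()/w.sum()+165
a,b=hub(322,231),hub(525,226);print(a,b)
W=toworld("top",[a,b],.054)
# mat/radiator long edges: wood(bright red ch)->dark crossing per column, far and near
r=im[...,0];far,near=[],[]
for u in range(268,355):
    col=r[165:255,u]; th=75
    dark=np.where(col[10:80]<th)[0]
    def cross(seg,i0,step):
        for k in range(i0,i0+step*25,step):
            if (col[k]-th)*(col[k+step]-th)<=0: return k+step*(col[k]-th)/(col[k]-col[k+step])
    n=cross(col,82,-1) if False else None
    k=88 if u<330 else 76
    v=[i for i in range(60,76) if col[i]<th<=col[i+1]]
    if v: i=v[-1]; near.append((u,165+i+(th-col[i])/(col[i+1]-col[i])))
near=np.array(near);print(len(near))
d=cv2.fitLine(toworld("top",near,.003).astype(np.float32),cv2.DIST_HUBER,0,1e-4,1e-4).ravel()
yaw=np.degrees(np.arctan2(d[1],d[0]))%180-90;print("rad yaw from edge",yaw)
dd=W[0]-W[1]; print("hub line yaw",np.degrees(np.arctan2(dd[1],dd[0]))-90,np.linalg.norm(dd))
for y in (yaw,6.5):
    t=np.radians(y);ex=np.array([-np.sin(t),np.cos(t)]);ey=np.array([-np.cos(t),-np.sin(t)]);print(dd@ex-.1205,dd@ey)
out=cv2.convertScaleAbs(im[175:245,260:360],alpha=1.6,beta=10)[...,::-1]
cv2.imwrite("pics/avg.png",cv2.resize(out,None,fx=8,fy=8,interpolation=2))
```

```text
(np.float64(288.86417936591346), np.float64(210.77183394640042)) (np.float64(329.52635361763294), np.float64(209.78064206995688))
87
rad yaw from edge 6.8192596
hub line yaw 6.935918567884073 0.1201801440894644
-0.0003201058743252799 0.00024469626142161784
-0.0003233342030426467 0.0009143474672373367
```

View pics/avg.png

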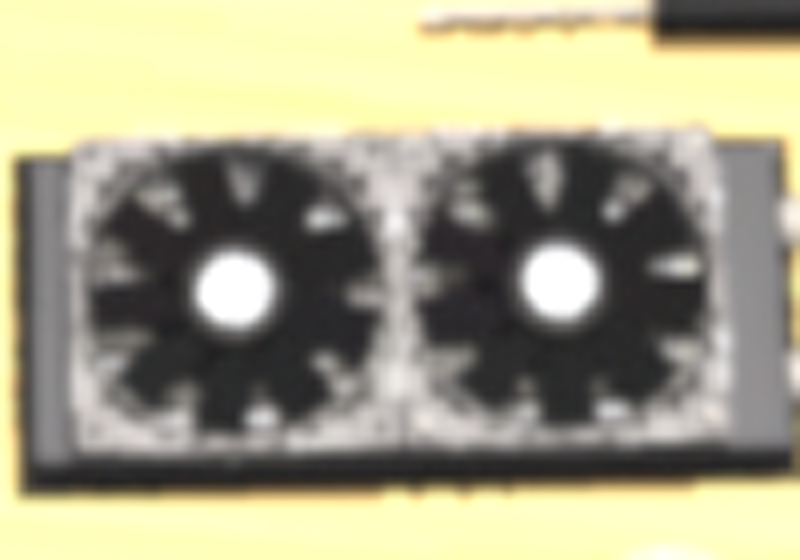

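```bash
python3 -c "
from plant import *
print(observe()['time_s'],sign_off())"
```

```text
the job is handed in; nothing more can be done
15.625 None
```

The loose fan now sits against the fitted fan, flush and square by my last camera check, and I handed the job in at 15.6 s.

**What I did:** I pushed with the fingertips on the flat sides of the frame only.
1. I pushed the fan on its outer end with both fingertips, turning it straight on the way, until it met the fitted fan.
2. I pushed it sideways from the far side with one finger on each fan, until the arm stopped and the force rose, so the two sides lined up.
3. I pushed it once more against the fitted fan with about 10 N, then backed the arm well clear.

**Last check (average of six top-camera frames, measured between the two hubs):**

| | Measured | Limit |
|---|---|---|
| Lengthwise offset | about -0.3 mm | ±3 mm |
| Crosswise offset | +0.2 to +0.9 mm, depending on which radiator angle I use | ±3 mm |

- **Squareness:** I did not measure the fan's own angle at the end. Its end face was pressed flat against the fitted fan, and the picture shows it square with no gap at the seam.
- **Other things on the bench:** the screwdriver and the dish look unmoved in the pictures. I did not measure them or check the other items closely.
- **Forces:** the highest readings I saw were about 12 N at the wrist. During the final push there was an unexpected sideways force of about 4 N, but the check afterwards showed the fan still in line.
- **Refused command:** one move was refused because some rows were incomplete. Nothing moved, and I sent it again.

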